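# Open the wide suction gate fully and start the extractor

### The arm

A 6-joint arm with a two-finger parallel gripper is mounted at the origin on a cart in front of the work surface, level with it; the furniture and walls round the work are solid. World frame = base frame: x ahead of the robot, y to its left, z up, the work surface at z = 0. Lengths are in m, angles in degrees, forces in N, time in s.
With the tool pointing down it reaches from about 0.35 to 0.875 m from the base axis. Payload 4.2 kg.
Tool frame: the origin (TCP) lies at the very end of the fingers, on their centre line; the grasp point (between the pads) lies 19 mm behind it; z points along the fingers, y is the line along which they close (so a half turn about z gives the same grasp; the last joint's range is limited). The gripper opens to 87 mm and grips with 3 to 60 N. Pads are 19 mm wide; open, the fingers measure 117 mm over their backs; the gripper's body (75 mm by 190 mm) begins 51 mm behind the grasp point.
Start: joints at [-59.954, 22.042, 0.453, 0, -68.411, -14.817], TCP at [0.164, -0.603, 0.223] pointing down, gripper open.
Joint ranges: [-179.83, 179.83], [-69.29, 118.12], [-61.27, 80.66], [-181.25, 117.63], [-171.15, -9.14], [-177.46, 177.46]. Speed limits (degrees/s): [159.86, 159.86, 180, 180, 180, 180].

### API

Orientations are given as a 3x3 rotation matrix whose columns are the frame's x, y, z axes.
In Python, from station import monitor, cams, ticket gives the robot as it stands.
- The arm moves only by the tool drive_tool, never from a script. Its argument "moves" is a list of rows, each an object with "delta_pos": the shift along the tool's x, y, z in mm, a list of three; "turn": the turn about the tool's z in rad; "claw": the opening, from 0 (shut) to 1 (fully open). A call has 1 to 12 rows; each row shifts and turns the commanded pose from where the row before left it, along the tool's axes as they then stand; what a row does not reach is not made up. A row lasts 1/8 s, in which the tool goes at most 62.5 mm and 10.7 degrees, less where a joint would pass 70% of its speed; a pose out of reach is approached as far as the arm can. A call is refused whole if a number of a shift passes 62.5 or a number of a turn 0.188, either way. A call with a gripper value outside its range is refused whole. The fingers move at their own pace and stop on an object; the grip force is fixed at half the most. Time passes only in rows, so rows that do not move let the fingers close. It gives the time, the measured TCP pose, the force, the opening and the grip force at its end, in the units of the state.
- monitor.sense(): the state, without advancing time (a new reading comes with each control period).
- cams.capture(name): name is "scene" or "top"; returns a dict with "color" (384x512x3 uint8, red, green, blue), "range_z" (384x512 float32, m along the optical axis (not along the pixel's ray), 0 where there is no reading), "vertical_fov" (degrees; the focal length in pixels is half the picture's height over the tangent of half this angle, whatever the lens; pixels are square), "cx", "cy" (the principal point, pixels), "extrinsics" (4x4, takes a point from camera to world coordinates). Camera axes: x right, y down, z forward; pixel columns grow to the right and rows downward; lengths in m; the calibration is good to about 2 mm. A picture is of the moment at which its call begins.
- ticket.finish_job(): hands the job in; it is judged then, once.
The state is a dict: "time_s": time; "joints": joint angles; "joint_velocities": joint speeds; "effort": joint torques, N m; "tcp_pos": TCP position; "ee_rot": TCP orientation; "wrist_force": force on the tool from outside, world axes, zero at the start; "moment": the same for the moment, N m; "gripper_width": opening from 0.0 (shut) to 1.0 (fully open); "gripper_force": force on a finger pad.
Only numpy, scipy, OpenCV 4.12 (cv2) and the standard library are available. Lean on these libraries where they do the work, as an engineer would, in place of code of your own. Each camera call takes 0.05 s, during which the arm holds its last target. There are 200 camera calls.

### The job

Get the dust extraction going at the wide suction port: with the fingertips, push its gate lever from shut, past the half-open click, all the way to the end stop so that the gate is fully open, and only then press the small start button on the switch box and let it go. Do not grip the levers, and leave the narrow port's gate shut, the large stop button alone, and the loose things lying around where they are.

Things in the scene. Friction and masses are not known exactly. Their poses are not given: they have to be found in the camera images.
- wide_port: the wide suction port: a low grey metal box with an aluminium cover, 96 (x) x 170 (y) x 45 mm high, screwed to the worktop. Origin at the centre of its underside, z up, y along the slot. In its cover, towards -y, is a round barred opening of 64 mm diameter (centre at y = -42 mm); towards +y runs a slot in which the gate's lever slides. A hose spigot sticks out 26 mm at the +x side.
- wide_port_paddle (a point): centre of the wide port's lever, an upright black paddle 40 mm wide (x) x 14 mm thick (y) x 36 mm high; it moves with the lever along the port's +y. Its lower edge is 5 mm and its top 41 mm above the cover, so its top is 86 mm above the worktop.
- wide_port_lever (a joint): travel of the wide port's gate lever along the port's own +y, away from the opening, m: 0 shut (at the start; paddle centre 4 mm to +y of the box's centre), 0.032 half open, where a sprung detent catches it, 0.064 fully open, at the second, end stop. A click takes 7 N pushed slowly, to 15 N pushed fast. Let go between, it springs to the nearest of the three (changing over at 0.016 and 0.048).
- narrow_port: the narrow suction port: the same thing in small, 72 x 124 x 40 mm high, with a barred opening of 38 mm diameter at y = -34 mm and a smaller lever. Screwed to the worktop; the two ports may stand in either order. To be left shut.
- narrow_port_paddle (a point): centre of the narrow port's lever paddle, 30 mm wide x 12 mm thick x 30 mm high, top 75 mm above the worktop.
- narrow_port_lever (a joint): how far the narrow port's gate lever has slid, m: 0 = shut (at the start), 0.020 = half, 0.040 = fully open.
- switch_box: grey switch box, 130 (x) x 70 (y) x 50 mm high, screwed to the worktop, with two round black buttons on its top, 66 mm apart along its x. Origin at the centre of its underside.
- start_button_top (a point): centre of the top of the start button, the smaller of the two (24 mm diameter), at the switch box's -x end, nearer the robot; pressed straight down.
- start_button (a joint): how far the start button is down, m: 0 released, 0.006 fully down (about 5 N); it springs back.
- stop_button_top (a point): centre of the top of the stop button, the larger one (42 mm diameter), at the switch box's +x end.
- stop_button (a joint): how far the stop button is down, m: 0 released, 0.006 fully down.
- tuner_tin: round tin with a dark lid, 72 mm diameter x 28 mm high, loose; origin at the centre of its underside
- sanding_block: brown sanding block, 67 x 112 x 30 mm, loose; origin at the centre of its underside
- dowel: short light wooden stick, 16 x 130 x 12 mm, loose; origin at the centre of its underside
- glue_cup: white glue cup with a wooden stick in it, 64 x 84 x 73 mm, loose; origin at the centre of its underside
Mind the look-alikes: they are no part of the job. Of the things that look like the switch_box, the larger one is meant.

How it is judged:
By the outcome, as a careful person would: the job done as asked, in the order asked, and still so for the second after the job is handed in, with the robot touching nothing.
It also fails if it takes over 48 s, if anything falls off the work surface, if the arm or the gripper's body presses on something with over 40 N, if the wrist force passes 120 N, or if a joint passes its speed limit or range.

## Working session

There is one attempt and no reset: what is moved stays moved. The work goes in short steps, Python scripts to look and compute and a tool call to move; the robot and the scene stay as the last step left them, time stands still between calls to the robot, and variables do not carry over. Pictures are saved under pics/ and viewed, at most 10 in all, crops included, and the job is handed in when it is done.

Besides the shell and the picture viewer there is one more tool, called after ">>>" by a JSON object that holds its "method" and its "body". drive_tool: Moves the arm, as the interface text tells. Its arguments: {"type":"object","properties":{"moves":{"type":"array","items":{"type":"object","properties":{"delta_pos":{"type":"array","items":{"type":"number"}},"turn":{"type":"number"},"claw":{"type":"number"}}}}},"required":["moves"]}

```bash
mkdir -p pics; cat > h.py <<'E'
import numpy as np, cv2
from station import monitor, cams, ticket
def cap(n):
    d=cams.capture(n); h=d["color"].shape[0]
    f=h/2/np.tan(np.radians(d["vertical_fov"])/2); z=d["range_z"]
    v,u=np.mgrid[:z.shape[0],:z.shape[1]]
    P=np.stack([(u-d["cx"])/f*z,(v-d["cy"])/f*z,z],-1)
    T=d["extrinsics"]; W=P@T[:3,:3].T+T[:3,3]; W[z==0]=np.nan
    return d["color"],W
def save(n,c): cv2.imwrite("pics/"+n,c[...,::-1])
E
python3 - <<'E'
from h import *
for n in("scene","top"):
    c,W=cap(n); save(n+"1.png",c); np.savez(n+"1.npz",c=c,W=W)
s=monitor.sense(); print(s["time_s"],s["tcp_pos"],np.round(s["ee_rot"],3),s["wrist_force"])
E
```

```text
0.1 [ 0.16404799 -0.60254735  0.22157701] [[-0.965 -0.263 -0.001]
 [-0.263  0.965  0.002]
 [ 0.     0.002 -1.   ]] [ 0.19227989 -0.06388073 -1.44652656]
```

View pics/scene1.png

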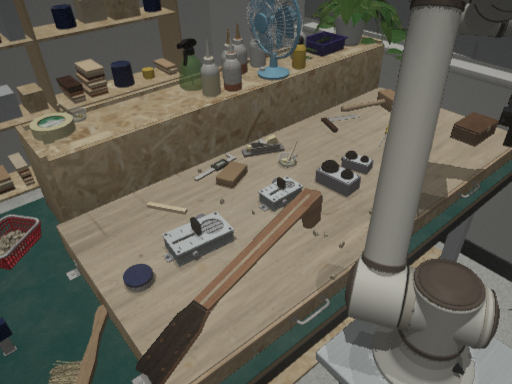

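View pics/top1.png

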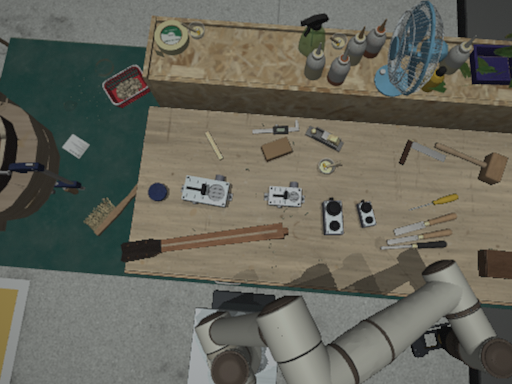

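The top view shows the wide port at (206,191) with its opening to the right and paddle at about (200,189), and the narrow port at (285,196). The larger switch box is at (333,217) and a smaller look-alike at (367,213). A guitar neck lies at (205,240). For the lever, the candidates are (200,189) wide and (282,196) narrow. For the button, they are (333,227) small/near and (333,206) large on the big box, plus the ones on the look-alike. Next I'll measure and take a close crop.

```bash
python3 - <<'E'
from h import *
d=np.load("top1.npz"); c,W=d["c"],d["W"]
save("crop.png",cv2.resize(c[165:245,170:390],None,fx=3.6,fy=3.6,interpolation=cv2.INTER_CUBIC))
def box(n,u0,u1,v0,v1,z0,z1):
    w=W[v0:v1,u0:u1].reshape(-1,3); w=w[(w[:,2]>z0)&(w[:,2]<z1)]
    r=cv2.minAreaRect((w[:,:2]*1000).astype(np.float32))
    print(n,len(w),np.round(r[0]),np.round(r[1]),round(r[2],1),"mean",np.round(w.mean(0)*1000,1), "zmed",np.round(np.median(w[:,2])*1000,1))
box("wide cover",170,240,165,215,.038,.052)
box("wide paddle",170,240,165,215,.07,.1)
box("narrow cover",258,310,175,220,.034,.047)
box("narrow paddle",258,310,175,220,.06,.1)
box("swbox top",315,349,190,245,.042,.054)
box("sw start",315,349,218,240,.055,.1)
box("sw stop",315,349,190,217,.055,.1)
box("small top",351,382,195,235,.025,.1)
box("neck",120,300,220,262,.015,.4)
w=W[220:262,120:300].reshape(-1,3); print(np.nanmax(w[:,2]))
d=np.load("scene1.npz"); W=d["W"]
box("S wide paddle",155,240,205,260,.07,.1)
box("S start",312,338,160,185,.055,.1)
box("S stop",338,362,165,192,.055,.1)
E
```

```text
wide cover 914 [602. 162.] [171. 122.] 84.8 mean [590.3 163.1  44.9] zmed 45.0
wide paddle 47 [589. 165.] [15. 39.] 87.0 mean [589.  165.5  84.6] zmed 85.6
narrow cover 493 [ 601. -144.] [ 93. 126.] 6.6 mean [ 594.3 -144.    40.1] zmed 40.1
narrow paddle 27 [ 594. -144.] [29. 11.] 3.3 mean [ 593.5 -145.1   74.2] zmed 75.4
swbox top 305 [ 527. -333.] [127.  71.] 5.0 mean [ 513.5 -329.7   49.2] zmed 49.5
sw start 102 [ 488. -339.] [50. 60.] 19.4 mean [ 493.3 -336.2   64.9] zmed 63.5
sw stop 186 [ 558. -329.] [60. 56.] 1.2 mean [ 558.6 -328.8   67.1] zmed 67.2
small top 347 [ 557. -461.] [105.  52.] 14.9 mean [ 550.7 -459.7   41.2] zmed 39.6
neck 2527 [394. 148.] [110. 633.] 8.2 mean [394.6 151.2  75.3] zmed 81.6
0.1160092476418757
S wide paddle 113 [506. 164.] [202.  20.] 2.7 mean [550.6 168.1  82. ] zmed 82.9
S start 176 [ 553. -321.] [51. 61.] 41.7 mean [ 549.9 -320.5   67.2] zmed 67.6
S stop 112 [ 501. -332.] [80. 39.] 0.3 mean [ 488.2 -329.9   65. ] zmed 64.0
```

View pics/crop.png

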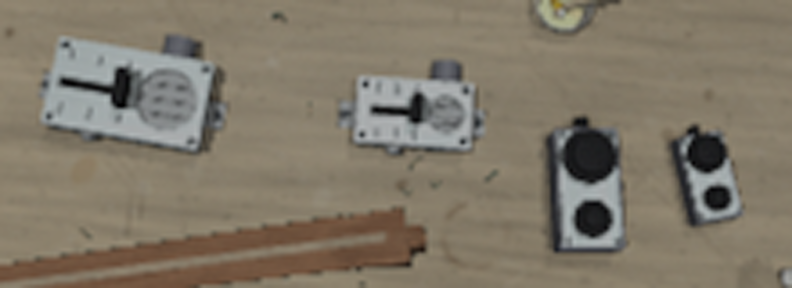

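The crop confirms the choice: the wide paddle is at crop (122,88), its opening to the right and the slot to the left (+y). The start button is the smaller, nearer one on the larger box, at crop (593,218). The wide port's +y is about (0.09, 0.996) and its paddle is at (589,165). The start button is at about (493,-335), z 65.

I'll push with closed fingers, with tool y along the slot.

>>> {"method": "drive_tool", "body": {"moves": [{"delta_pos": [0,0,0],"turn": 0.178,"claw": 0},{"delta_pos": [0,0,0],"turn": 0.178,"claw": 0},{"delta_pos": [-20,42,0],"turn": 0,"claw": 0},{"delta_pos": [-20,42,0],"turn": 0,"claw": 0},{"delta_pos": [-20,42,0],"turn": 0,"claw": 0},{"delta_pos": [-20,42,0],"turn": 0,"claw": 0},{"delta_pos": [-20,42,0],"turn": 0,"claw": 0},{"delta_pos": [-20,42,0],"turn": 0,"claw": 0},{"delta_pos": [-20,42,0],"turn": 0,"claw": 0},{"delta_pos": [-20,42,0],"turn": 0,"claw": 0},{"delta_pos": [-20,42,0],"turn": 0,"claw": 0},{"delta_pos": [-20,42,0],"turn": 0,"claw": 0}]}}

```text
time_s: 1.6
tcp_pos: [0.4015, -0.2012, 0.2224]
ee_rot: [[-0.996, 0.09, -0.0], [0.09, 0.996, 0.0], [0.0, 0.0, -1.0]]
wrist_force: [0.6, -0.5, 0.2]
gripper_width: 0.004
gripper_force: 0.0
```

>>> {"method": "drive_tool", "body": {"moves": [{"delta_pos": [-19,42,0],"claw": 0},{"delta_pos": [-19,42,0],"claw": 0},{"delta_pos": [-19,42,0],"claw": 0},{"delta_pos": [-19,42,0],"claw": 0},{"delta_pos": [-19,42,0],"claw": 0},{"delta_pos": [-19,42,0],"claw": 0},{"delta_pos": [-19,42,0],"claw": 0},{"delta_pos": [-19,42,0],"claw": 0},{"delta_pos": [0,0,40],"claw": 0},{"delta_pos": [0,0,40],"claw": 0},{"delta_pos": [0,0,40],"claw": 0},{"delta_pos": [0,0,0],"claw": 0}]}}

```text
invalid input
```

```bash
python3 - <<'E'
from h import *
c,W=cap("scene"); save("s2.png",cv2.resize(c[150:300,110:310],None,fx=3.6,fy=3.6,interpolation=cv2.INTER_CUBIC))
E
```

```text
(no output)
```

View pics/s2.png

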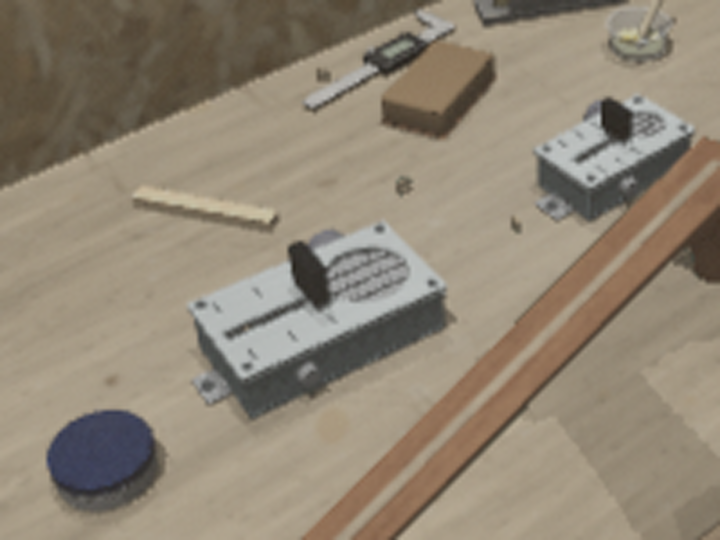

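The move was refused because "turn" is required. The picture shows the untouched wide port, with its paddle at crop (308,272), shut. I'll resend the move.

>>> {"method": "drive_tool", "body": {"moves": [{"delta_pos": [-19,42,0],"turn": 0,"claw": 0},{"delta_pos": [-19,42,0],"turn": 0,"claw": 0},{"delta_pos": [-19,42,0],"turn": 0,"claw": 0},{"delta_pos": [-19,42,0],"turn": 0,"claw": 0},{"delta_pos": [-19,42,0],"turn": 0,"claw": 0},{"delta_pos": [-19,42,0],"turn": 0,"claw": 0},{"delta_pos": [-19,42,0],"turn": 0,"claw": 0},{"delta_pos": [-19,42,0],"turn": 0,"claw": 0},{"delta_pos": [0,0,40],"turn": 0,"claw": 0},{"delta_pos": [0,0,40],"turn": 0,"claw": 0},{"delta_pos": [0,0,40],"turn": 0,"claw": 0},{"delta_pos": [0,0,0],"turn": 0,"claw": 0}]}}

```text
time_s: 3.15
tcp_pos: [0.5803, 0.1171, 0.099]
ee_rot: [[-0.996, 0.091, -0.008], [0.091, 0.996, -0.003], [0.008, -0.004, -1.0]]
wrist_force: [-0.5, -0.3, 0.4]
gripper_width: 0.002
gripper_force: 0.0
```

```bash
python3 - <<'E'
from h import *
c,W=cap("scene"); save("s3.png",cv2.resize(c[150:300,110:310],None,fx=3.6,fy=3.6,interpolation=cv2.INTER_CUBIC))
E
```

```text
(no output)
```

View pics/s3.png

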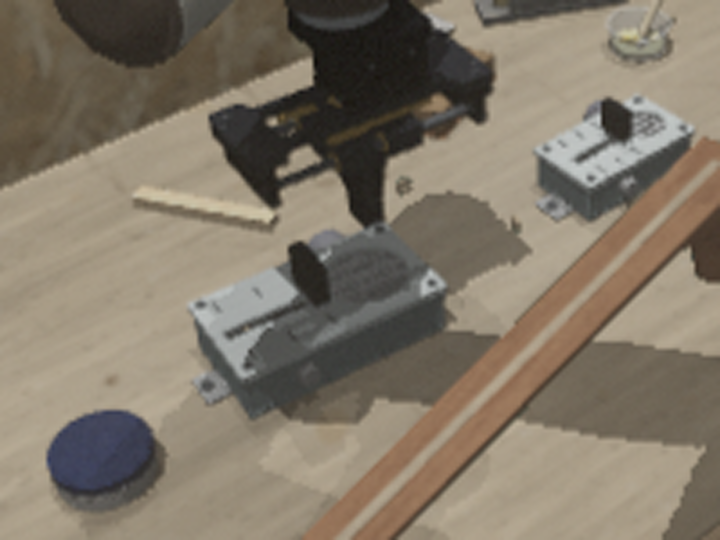

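```bash
python3 - <<'E'
from h import *
c,W=cap("scene")
for u,v in((184,200),(182,195),(185,204),(211,209),(245,175),(172,183)): print(u,v,np.round(W[v,u],3),c[v,u])
w=W[150:300,110:310].reshape(-1,3); m=(abs(w[:,0]-.58)<.06)&(abs(w[:,1]-.117)<.13)&(w[:,2]>.092)&(w[:,2]<.2); w=w[m]
for a in np.arange(0,.25,.02):
    s=w[abs(w[:,1]-a)<.01]
    if len(s): print(round(a,2),s[:,2].min().round(3),s[:,0].min().round(3),s[:,0].max().round(3))
E
```

```text
184 200 [0.554 0.205 0.194] [39 36 30]
182 195 [0.555 0.208 0.21 ] [42 39 35]
185 204 [0.554 0.204 0.182] [39 36 32]
211 209 [0.57  0.124 0.114] [42 38 35]
245 175 [0.536 0.033 0.198] [109 100  87]
172 183 [0.606 0.204 0.216] [54 53 51]
0.02 0.2 0.536 0.536
0.04 0.171 0.536 0.586
0.06 0.183 0.542 0.555
0.08 0.177 0.543 0.557
0.1 0.117 0.539 0.574
0.12 0.101 0.54 0.594
0.14 0.138 0.543 0.616
0.16 0.176 0.545 0.615
0.18 0.182 0.553 0.56
0.2 0.17 0.551 0.627
0.22 0.196 0.552 0.587
```

The body clears the paddle: it starts 70 mm above the tips. I'll go down to z 60, approach and start pushing slowly.

>>> {"method": "drive_tool", "body": {"moves": [{"delta_pos": [-4,0,20],"turn": 0,"claw": 0},{"delta_pos": [0,0,19],"turn": 0,"claw": 0},{"delta_pos": [0,10,0],"turn": 0,"claw": 0},{"delta_pos": [0,10,0],"turn": 0,"claw": 0},{"delta_pos": [0,5,0],"turn": 0,"claw": 0},{"delta_pos": [0,5,0],"turn": 0,"claw": 0},{"delta_pos": [0,5,0],"turn": 0,"claw": 0},{"delta_pos": [0,5,0],"turn": 0,"claw": 0},{"delta_pos": [0,5,0],"turn": 0,"claw": 0},{"delta_pos": [0,5,0],"turn": 0,"claw": 0},{"delta_pos": [0,5,0],"turn": 0,"claw": 0},{"delta_pos": [0,5,0],"turn": 0,"claw": 0}]}}

```text
time_s: 4.75
tcp_pos: [0.5923, 0.1763, 0.0639]
ee_rot: [[-0.996, 0.091, -0.001], [0.091, 0.996, -0.001], [0.0, -0.001, -1.0]]
wrist_force: [0.2, -4.2, 2.3]
gripper_width: 0.005
gripper_force: 1.9
```

>>> {"method": "drive_tool", "body": {"moves": [{"delta_pos": [0,5,0],"turn": 0,"claw": 0},{"delta_pos": [0,5,0],"turn": 0,"claw": 0},{"delta_pos": [0,5,0],"turn": 0,"claw": 0},{"delta_pos": [0,5,0],"turn": 0,"claw": 0},{"delta_pos": [0,4,0],"turn": 0,"claw": 0}]}}

```text
time_s: 5.38
tcp_pos: [0.594, 0.1962, 0.0638]
ee_rot: [[-0.996, 0.09, -0.004], [0.091, 0.996, -0.009], [0.003, -0.009, -1.0]]
wrist_force: [2.9, -15.0, 3.2]
gripper_width: 0.009
gripper_force: 7.1
```

>>> {"method": "drive_tool", "body": {"moves": [{"delta_pos": [0,3,0],"turn": 0,"claw": 0},{"delta_pos": [0,3,0],"turn": 0,"claw": 0}]}}

```text
time_s: 5.62
tcp_pos: [0.5953, 0.2081, 0.0637]
ee_rot: [[-0.996, 0.09, 0.001], [0.09, 0.996, 0.001], [-0.001, 0.001, -1.0]]
wrist_force: [0.5, -1.2, 1.4]
gripper_width: 0.008
gripper_force: 0.8
```

>>> {"method": "drive_tool", "body": {"moves": [{"delta_pos": [0,2,0],"turn": 0,"claw": 0},{"delta_pos": [0,2,0],"turn": 0,"claw": 0}]}}

```text
time_s: 5.88
tcp_pos: [0.595, 0.2126, 0.0632]
ee_rot: [[-0.996, 0.089, -0.0], [0.089, 0.996, 0.001], [0.0, 0.001, -1.0]]
wrist_force: [0.9, -0.9, -0.1]
gripper_width: 0.003
gripper_force: 0.0
```

>>> {"method": "drive_tool", "body": {"moves": [{"delta_pos": [0,2,0],"turn": 0,"claw": 0}]}}

```text
time_s: 6.0
tcp_pos: [0.5953, 0.2142, 0.0633]
ee_rot: [[-0.996, 0.089, -0.0], [0.089, 0.996, 0.0], [0.0, 0.0, -1.0]]
wrist_force: [-0.0, 0.5, 0.0]
gripper_width: 0.005
gripper_force: 0.0
```

>>> {"method": "drive_tool", "body": {"moves": [{"delta_pos": [0,3,0],"turn": 0,"claw": 0},{"delta_pos": [0,3,0],"turn": 0,"claw": 0}]}}

```text
time_s: 6.25
tcp_pos: [0.5952, 0.2154, 0.0634]
ee_rot: [[-0.996, 0.09, -0.004], [0.09, 0.996, -0.007], [0.004, -0.008, -1.0]]
wrist_force: [3.4, -16.6, 2.9]
gripper_width: 0.006
gripper_force: 8.1
```

There's a firm stop at the end. I'll back off, rise and check the lever.

>>> {"method": "drive_tool", "body": {"moves": [{"delta_pos": [0,-10,0],"turn": 0,"claw": 0},{"delta_pos": [0,-20,0],"turn": 0,"claw": 0},{"delta_pos": [0,0,-40],"turn": 0,"claw": 0},{"delta_pos": [0,0,-50],"turn": 0,"claw": 0},{"delta_pos": [0,-40,-50],"turn": 0,"claw": 0},{"delta_pos": [7,-42,0],"turn": 0,"claw": 0},{"delta_pos": [7,-42,0],"turn": 0,"claw": 0},{"delta_pos": [7,-42,0],"turn": 0,"claw": 0},{"delta_pos": [7,-42,0],"turn": 0,"claw": 0},{"delta_pos": [7,-42,0],"turn": 0,"claw": 0},{"delta_pos": [7,-42,0],"turn": 0,"claw": 0},{"delta_pos": [0,0,0],"turn": 0,"claw": 0}]}}

```text
time_s: 7.75
tcp_pos: [0.5239, -0.099, 0.2025]
ee_rot: [[-0.996, 0.094, 0.0], [0.094, 0.996, 0.0], [-0.0, 0.0, -1.0]]
wrist_force: [0.7, 0.3, 0.0]
gripper_width: 0.006
gripper_force: 0.0
```

```bash
python3 - <<'E'
from h import *
c,W=cap("top"); save("t4.png",cv2.resize(c[165:245,170:390],None,fx=3.6,fy=3.6,interpolation=cv2.INTER_CUBIC))
w=W[165:215,170:240].reshape(-1,3); w=w[(w[:,2]>.07)&(w[:,2]<.1)]; print(len(w),w.mean(0) if len(w) else 0)
print(monitor.sense()["tcp_pos"])
E
```

```text
49 [0.59401025 0.22910169 0.08427354]
[ 0.52454319 -0.0978706   0.20252363]
```

View pics/t4.png

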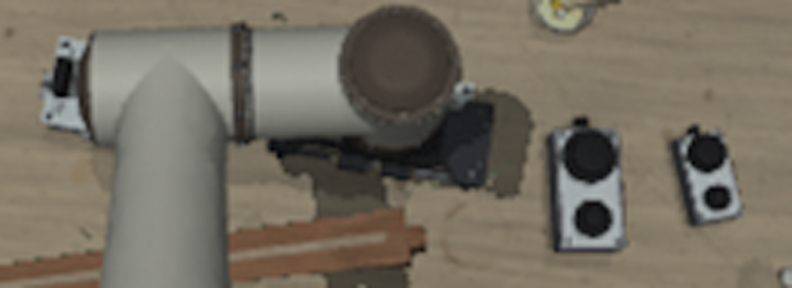

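The top view shows the paddle at crop (62,75), the far end of the slot. It has travelled 64 mm, so the gate is fully open. Now to above the start button.

>>> {"method": "drive_tool", "body": {"moves": [{"delta_pos": [2,-40,0],"turn": 0,"claw": 0},{"delta_pos": [2,-40,0],"turn": 0,"claw": 0},{"delta_pos": [2,-40,0],"turn": 0,"claw": 0},{"delta_pos": [2,-40,0],"turn": 0,"claw": 0},{"delta_pos": [2,-40,0],"turn": 0,"claw": 0},{"delta_pos": [0,-40,0],"turn": 0,"claw": 0},{"delta_pos": [0,0,40],"turn": 0,"claw": 0},{"delta_pos": [0,0,40],"turn": 0,"claw": 0},{"delta_pos": [0,0,30],"turn": 0,"claw": 0},{"delta_pos": [0,0,0],"turn": 0,"claw": 0},{"delta_pos": [0,0,0],"turn": 0,"claw": 0}]}}

```text
time_s: 9.18
tcp_pos: [0.495, -0.3347, 0.0937]
ee_rot: [[-0.996, 0.089, 0.002], [0.089, 0.996, -0.001], [-0.002, -0.001, -1.0]]
wrist_force: [0.4, 0.5, 0.8]
gripper_width: 0.008
gripper_force: 0.0
```

```bash
python3 - <<'E'
from h import *
c,W=cap("scene"); save("s5.png",cv2.resize(c[120:220,260:400],None,fx=5,fy=5,interpolation=cv2.INTER_CUBIC))
d=np.load("top1.npz"); c,W=d["c"],d["W"]
m=(W[...,2]>.058)&(W[...,2]<.075)&(c.max(-1)<70)
m[:,:315]=0; m[:,349:]=0; m[:190]=0; m[245:]=0
n,l,s,k=cv2.connectedComponentsWithStats(m.astype(np.uint8))
for i in range(1,n):
    if s[i,4]>15: w=W[l==i]; print(s[i,4],k[i],np.round(np.median(w,0),4),np.round((w.min(0)+w.max(0))/2,4),np.ptp(w,axis=0))
print(monitor.sense()["tcp_pos"])
E
```

```text
147 [333.74829932 207.47619048] [ 0.5578 -0.3279  0.0684] [ 0.5598 -0.3288  0.0665] [0.05306578 0.0555174  0.01675068]
65 [334.21538462 225.32307692] [ 0.4912 -0.3332  0.0643] [ 0.4915 -0.3348  0.0665] [0.03411664 0.03365107 0.01691065]
[ 0.49511513 -0.33486306  0.09412803]
```

View pics/s5.png

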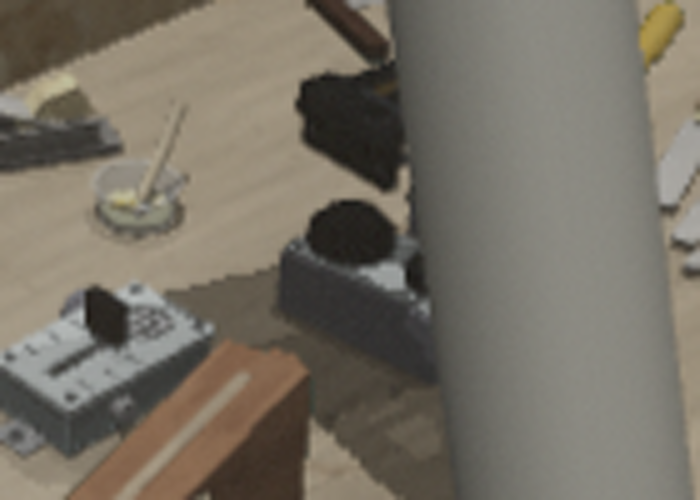

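The arm hides the start button. The stop button at crop (352,232) is clear and the narrow lever at (107,315) is shut. Measured centre of the start button is (491.5,-334), so I shift 3 mm and go down slowly.

>>> {"method": "drive_tool", "body": {"moves": [{"delta_pos": [3,0,10],"turn": 0,"claw": 0},{"delta_pos": [0,0,8],"turn": 0,"claw": 0},{"delta_pos": [0,0,3],"turn": 0,"claw": 0},{"delta_pos": [0,0,3],"turn": 0,"claw": 0},{"delta_pos": [0,0,2],"turn": 0,"claw": 0},{"delta_pos": [0,0,2],"turn": 0,"claw": 0}]}}

```text
time_s: 9.98
tcp_pos: [0.4903, -0.3343, 0.0662]
ee_rot: [[-0.996, 0.089, -0.001], [0.089, 0.996, -0.0], [0.001, -0.0, -1.0]]
wrist_force: [-5.7, 5.3, 20.5]
gripper_width: 0.004
gripper_force: 9.6
```

>>> {"method": "drive_tool", "body": {"moves": [{"delta_pos": [0,0,2],"turn": 0,"claw": 0},{"delta_pos": [0,0,2],"turn": 0,"claw": 0}]}}

```text
time_s: 10.22
tcp_pos: [0.4904, -0.3344, 0.0658]
ee_rot: [[-0.996, 0.088, -0.001], [0.088, 0.996, -0.001], [0.001, -0.001, -1.0]]
wrist_force: [-10.6, 11.4, 37.4]
gripper_width: 0.002
gripper_force: 18.5
```

Rising in small steps to read the force against height.

>>> {"method": "drive_tool", "body": {"moves": [{"delta_pos": [0,0,-4],"turn": 0,"claw": 0},{"delta_pos": [0,0,0],"turn": 0,"claw": 0}]}}

```text
time_s: 10.48
tcp_pos: [0.4907, -0.3345, 0.0663]
ee_rot: [[-0.996, 0.089, 0.001], [0.089, 0.996, -0.001], [-0.001, -0.001, -1.0]]
wrist_force: [-4.1, 2.8, 10.5]
gripper_width: 0.006
gripper_force: 5.4
```

>>> {"method": "drive_tool", "body": {"moves": [{"delta_pos": [0,0,-2],"turn": 0,"claw": 0},{"delta_pos": [0,0,0],"turn": 0,"claw": 0}]}}

```text
time_s: 10.72
tcp_pos: [0.4907, -0.3345, 0.0669]
ee_rot: [[-0.996, 0.09, 0.0], [0.09, 0.996, -0.0], [-0.0, -0.0, -1.0]]
wrist_force: [-1.8, 1.0, 4.3]
gripper_width: 0.008
gripper_force: 2.3
```

>>> {"method": "drive_tool", "body": {"moves": [{"delta_pos": [0,0,-2],"turn": 0,"claw": 0},{"delta_pos": [0,0,0],"turn": 0,"claw": 0}]}}

```text
time_s: 10.98
tcp_pos: [0.4908, -0.3345, 0.0684]
ee_rot: [[-0.996, 0.09, 0.0], [0.09, 0.996, -0.0], [-0.0, -0.0, -1.0]]
wrist_force: [-1.3, 1.1, 3.7]
gripper_width: 0.003
gripper_force: 1.8
```

>>> {"method": "drive_tool", "body": {"moves": [{"delta_pos": [0,0,-2],"turn": 0,"claw": 0},{"delta_pos": [0,0,0],"turn": 0,"claw": 0}]}}

```text
time_s: 11.22
tcp_pos: [0.4908, -0.3345, 0.0703]
ee_rot: [[-0.996, 0.09, 0.0], [0.09, 0.996, -0.0], [-0.0, -0.0, -1.0]]
wrist_force: [-1.5, 0.5, 3.1]
gripper_width: 0.007
gripper_force: 1.3
```

```bash
python3 - <<'E'
from h import *
d=np.load("top1.npz"); np.set_printoptions(linewidth=200)
print((d["W"][216:236,326:343,2]*1000).round(0))
E
```

```text
[[52. 48. 52. 54. 53. 55. 49. 54. 55. 51. 56. 52. 47. 54. 52. 52. 46.]
 [53. 51. 48. 51. nan 51. 44. 51. 50. 54. 55. 45. 43. 51. 51. 49. 49.]
 [53. 48. 54. 49. 50. 55. 49. 50. 50. 53. 50. 50. 50. 50. 54. 55. 51.]
 [48. 51. 50. 48. 45. 50. 53. 50. 50. 48. 52. 52. 50. 53. 43. 54. 45.]
 [54. 51. 43. 51. 52. 50. 48. 61. 60. 57. 61. 57. 50. 52. 50. 47. 49.]
 [51. 50. 48. 50. 52. 64. 66. 61. 56. 59. 60. 64. 61. 54. 48. 49. 58.]
 [50. 50. 50. 54. 58. 64. 64. 62. 77. 70. 79. 75. 65. 62. 52. 55. 54.]
 [50. 44. 54. 50. 60. 61. 62. 73. 73. 73. 71. 74. 77. 62. 54. 50. 52.]
 [49. 49. 51. 53. 58. 59. 65. 79. 72. 69. 70. 71. 71. 62. 58. 47. 52.]
 [49. 56. 50. 47. 62. 63. 66. 71. 75. 75. 72. 77. 76. 64. 64. 46. 54.]
 [47. 56. 49. 52. 62. 66. 64. 75. 72. 73. 76. 70. 69. 61. 63. 50. 46.]
 [49. 45. 54. 44. 54. 58. 66. 68. 72. 72. 73. 68. 60. 62. 51. 52. 53.]
 [49. 55. 52. 55. 49. 58. 64. 61. 62. 62. 58. 59. 65. 68. 52. 49. 56.]
 [48. 51. 52. 49. 49. 53. 64. 64. 63. 65. 63. 62. 64. 50. 54. 52. 49.]
 [50. 49. 47. 46. 53. 47. 49. 49. 53. 61. 50. 53. 51. 53. 54. 52. 50.]
 [51. 50. 51. 47. 48. 51. 52. 46. 48. 50. 52. 49. 45. 52. 49. 47. 51.]
 [42. 53. 54. 51. 53. 54. 56. 50. 46. 44. 52. 56. 46. 47. 49. 56. 48.]
 [47. 48. 51. 42. 51. 49. 45. 46. 49. 50. 45. 44. 49. 43. 47. 49. 45.]
 [28. 33. 32. 33. 28. 29. 25. 26. 29. 27. 29. 26. 21. 25. 26. 23. -2.]
 [-1. -2.  3. -2.  3. -5. -3.  1.  0.  3.  3.  4.  2. -2. -1.  2. -6.]]
```

The button top is at 72.5 mm and hit its stop at 66.5 mm, with spring force between, so it was pressed fully. Now I rise clear and do a final check.

>>> {"method": "drive_tool", "body": {"moves": [{"delta_pos": [0,0,-15],"turn": 0,"claw": 0},{"delta_pos": [0,0,-40],"turn": 0,"claw": 0},{"delta_pos": [0,0,-40],"turn": 0,"claw": 0},{"delta_pos": [0,0,-20],"turn": 0,"claw": 0},{"delta_pos": [0,0,0],"turn": 0,"claw": 0},{"delta_pos": [0,0,0],"turn": 0,"claw": 0}]}}

```text
time_s: 11.98
tcp_pos: [0.4902, -0.334, 0.1844]
ee_rot: [[-0.996, 0.09, -0.001], [0.09, 0.996, 0.001], [0.001, 0.001, -1.0]]
wrist_force: [0.2, -0.1, 0.1]
gripper_width: 0.003
gripper_force: 0.0
```

```bash
python3 - <<'E'
from h import *
c,W=cap("top"); save("t6.png",c)
w=W[165:215,170:240].reshape(-1,3); w=w[(w[:,2]>.07)&(w[:,2]<.1)]; print(len(w),w.mean(0))
s=monitor.sense(); print(s["tcp_pos"],s["wrist_force"],s["time_s"])
E
```

```text
46 [0.59398063 0.22891772 0.08462972]
[ 0.49008786 -0.33399222  0.18398726] [ 0.29628051  0.17004585 -0.75348616] 12.025
```

View pics/t6.png

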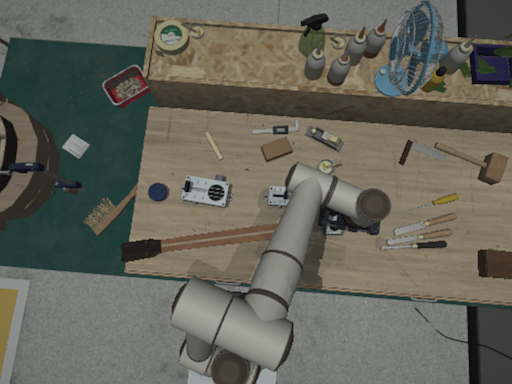

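The wide gate is open: its opening at (216,192) now shows dark and the paddle is at the left end of the slot, about (188,187). The loose things are where they were, and the robot is clear.

```bash
python3 -c "
from h import *
print(ticket.finish_job())"
```

```text
the job is handed in; nothing more can be done
None
```

I pushed the wide port's gate lever fully open to its end stop, then pressed the start button fully and released it, touching nothing else on purpose, and handed the job in at about 12 s of the 48 s allowed.

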